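# Pack a sample tube into its transport canister

## Task

Pack the short sample tube for transport, in this order: stand the open canister in the round pocket of the carrier, then put the black sleeve into the canister, then the short tube upright into the sleeve, and last set the tall cover over it all until it rests on the canister's flange. Let go of each part before you fetch the next, and always keep the tube upright. Leave the long tube in its stand and do not disturb the reagent bottle.

Things in the scene. Friction and masses are not known exactly. Their poses are not given: they have to be found in the camera images.
- carrier: Grey transport carrier, a fixed block 90 x 160 x 30 mm. Origin on the axis of its round pocket, at desk height: the block spans -45 to +45 mm along its x, -50 to +110 mm along its y. The pocket is 61 mm wide, 22 mm deep (floor 8 mm above the origin, mouth 30 mm). The square recess, 75 mm along +y, holds a white cold brick and is not used.
- canister: Open-topped aluminium canister, loose, upright, 50 mm high, 0.15 kg. Outside 52 mm across (49 mm at the rim), with a flange 64 mm across from 24 to 30 mm above its underside, on whose top the cover comes to rest. Inside 45 mm across (42 mm at the mouth), inner floor 4 mm above the underside. Grasp the body above the flange. Origin: centre of its underside, z up.
- sleeve: Black rigid round sleeve, 35 mm across and 75 mm high, loose, standing upright, 0.08 kg. It has a round hole in its top, 21 mm across and 40 mm deep (hole floor 35 mm above its underside). In the canister it stands about 29 mm proud of the canister's rim. Origin: centre of its underside, z up.
- short_tube: Short capped sample tube, 60 mm long: body 14.4 mm across, green cap 17.6 mm across from 42 mm to the top. It stands in one of the two holes of the tube stand, top 68 mm above the desk, the lower of the two tubes. Loose, 0.02 kg; grasp the cap. Seated in the sleeve, it stands 20 mm above the sleeve's top. Origin: centre of its underside, z up along the tube.
- cover: Tall round aluminium cover, an inverted cup closed at the top, loose, standing on its open end, 64 mm across, 80 mm high (top 10 mm tapers to 54 mm), 0.1 kg. Inside 58 mm across, 75 mm deep. It slips over the canister with 3 mm play and rests on the flange, its lower edge 30 mm above the canister's underside. Origin: centre of its lower, open edge, z up.
- long_tube: Long capped blood tube, 76 mm long, body 13 mm and purple cap 16 mm across, upright in the other hole of the tube stand, its top 84 mm above the desk. Stays where it is. Origin: centre of its underside.
- tube_stand: White tube stand, a fixed block 44 x 120 x 40 mm (x, y, z) with two holes 20 mm across, 32 mm deep, 40 mm either side of its middle along its y. Origin: centre of its underside.
- reagent_bottle: White square reagent bottle with a screw cap, 44 x 44 x 83 mm, loose, standing at the left of the work. Leave alone. Origin: centre of its underside.

How it is judged:
On the way, in this order (a step that is already met when the one before it is completed fails the run):
1. the canister stands in the carrier's pocket and is let go (horizontal distance between canister and carrier below 0.008 m and z of canister in the frame of carrier below 0.012 m and angle between canister's own z axis and vertical below 0.08 rad and contact force between the fingers and canister below 0.2 N), for 0.2 s.
2. the sleeve stands in the canister in the pocket and is let go (horizontal distance between canister and carrier below 0.008 m and z of canister in the frame of carrier below 0.012 m and angle between canister's own z axis and vertical below 0.08 rad and horizontal distance between sleeve and canister below 0.008 m and z of sleeve in the frame of canister below 0.008 m and angle between sleeve's own z axis and vertical below 0.1 rad and contact force between the fingers and sleeve below 0.2 N), for 0.2 s.
3. the short tube stands in the sleeve and is let go (horizontal distance between canister and carrier below 0.008 m and z of canister in the frame of carrier below 0.012 m and angle between canister's own z axis and vertical below 0.08 rad and horizontal distance between sleeve and canister below 0.008 m and z of sleeve in the frame of canister below 0.008 m and angle between sleeve's own z axis and vertical below 0.1 rad and horizontal distance between short_tube and sleeve below 0.01 m and z of short_tube in the frame of sleeve between 0.03 and 0.04 m and angle between short_tube's own z axis and vertical below 0.3 rad and contact force between the fingers and short_tube below 0.2 N), for 0.2 s.
4. the cover rests on the canister's flange over the tube (horizontal distance between canister and carrier below 0.008 m and z of canister in the frame of carrier below 0.012 m and angle between each of canister, cover's own z axis and vertical below 0.08 rad and horizontal distance between sleeve and canister below 0.008 m and z of sleeve in the frame of canister below 0.008 m and angle between sleeve's own z axis and vertical below 0.1 rad and horizontal distance between short_tube and sleeve below 0.01 m and z of short_tube in the frame of sleeve between 0.03 and 0.04 m and angle between short_tube's own z axis and vertical below 0.3 rad and horizontal distance between cover and canister below 0.006 m and z of cover in the frame of canister between 0.026 and 0.034 m), for 0.2 s.
At the end, for the whole second after the job is handed in: Canister on the pocket floor (axis within 8 mm, up to 4 mm high), sleeve on the canister floor (8 mm, 4 mm), short tube in the sleeve hole (10 mm, up to 5 mm high, tilt under 0.3 rad), cover level on the flange (6 mm, 4 mm high); all released and at rest (all of step 4 and linear speed of each of canister, sleeve, short_tube, cover below 0.02 m/s); the robot touches nothing.
It fails at once if the short tube is tipped by more than 0.8 rad (angle between short_tube's own z axis and vertical above 0.8 rad).
It fails at once if the long tube is moved by more than 15 mm (distance of long_tube from where it was at the start of the episode above 0.015 m).
It fails at once if the reagent bottle is moved by more than 20 mm (distance of reagent_bottle from where it was at the start of the episode above 0.02 m).
It also fails if it takes over 128 s, if anything falls off the work surface, if the arm or the gripper's body presses on something with over 40 N, if the wrist force passes 120 N, or if a joint passes its speed limit or range.

## Robot

A 6-joint arm with a two-finger parallel gripper is mounted at the origin on a cart in front of the work surface, level with it; the furniture and walls round the work are solid. World frame = base frame: x ahead of the robot, y to its left, z up, the work surface at z = 0. Lengths are in m, angles in rad, forces in N, time in s.
With the tool pointing down it reaches from about 0.35 to 0.85 m from the base axis. Payload 8.1 kg.
Tool frame: the origin (TCP) lies at the very end of the fingers, on their centre line; the grasp point (between the pads) lies 19 mm behind it; z points along the fingers, y is the line along which they close (so a half turn about z gives the same grasp; the last joint's range is limited). The gripper opens to 93 mm and grips with 3 to 60 N. Pads are 15 mm wide; open, the fingers measure 128 mm over their backs; the gripper's body (75 mm by 188 mm) begins 65 mm behind the grasp point.
Start: joints at [-1.38, 0.13, 1.488, -0, 1.523, -0.085], TCP at [0.163, -0.577, 0.219] pointing down, gripper open.
Joint ranges: [-2.96, 2.96], [-0.89, 2.26], [0.02, 2.5], [-1.34, 4.48], [0, 2.73], [-2.66, 2.66]. Speed limits (rad/s): [2.39, 2.39, 2.79, 3.14, 3.14, 3.14].

## Interface

Orientations are given as a rotation vector (axis times angle).
In Python, from plant import robot gives the robot as it stands.
- The arm moves only by the tool play_rows, never from a script. Its argument "deltas" is one flat list of numbers, 5 for each row, row after row: the shift along the tool's x, y, z in mm, then the turn about the tool's z in degrees, then the finger opening in mm, from 0 to 93. A call has 1 to 10 rows; each row shifts and turns the commanded pose from where the row before left it, along the tool's axes as they then stand; what a row does not reach is not made up. A row lasts 1/12 s, in which the tool goes at most 41.7 mm and 7.16 degrees, less where a joint would pass 70% of its speed; a pose out of reach is approached as far as the arm can. A call with a gripper value outside its range is refused whole. The fingers move at their own pace and stop on an object; "newtons" is the grip in N (left out, the last holds). Time passes only in rows, so rows that do not move let the fingers close. It gives the time, the measured TCP pose, the force, the opening and the grip force at its end, in the units of the state.
- robot.read_state(): the state, without advancing time (a new reading comes with each control period).
- robot.read_camera(name): name is "side" or "top"; returns a dict with "pixels" (400x640x3 uint8, blue, green, red), "mtx" (3x3 intrinsics, pixels), "D" ([k1, k2, p1, p2, k3] as OpenCV has them; the pictures are not rectified), "eye" and "rotation" of the camera in the world. Camera axes: x right, y up, looking along -z (the intrinsics and any distortion apply to the point x, -y, -z); pixel columns grow to the right and rows downward; lengths in m; the calibration is good to about 2 mm. A picture is of the moment at which its call begins. There is no depth.
- robot.close_job(): hands the job in; it is judged then, once.
The state is a dict: "t": time; "q": joint angles; "dq": joint speeds; "joint_torque": joint torques, N m; "tool_pos": TCP position; "orientation": TCP orientation; "force": force on the tool from outside, world axes, zero at the start; "wrist_torque": the same for the moment, N m; "opening": finger opening in m; "gripper_force": force on a finger pad.
Only numpy, scipy, OpenCV 4.12 (cv2) and the standard library are available. Lean on these libraries where they do the work, as an engineer would, in place of code of your own. Each camera call takes 0.05 s, during which the arm holds its last target. There are 200 camera calls.

## Working session

There is one attempt and no reset: what is moved stays moved. The work goes in short steps, Python scripts to look and compute and a tool call to move; the robot and the scene stay as the last step left them, time stands still between calls to the robot, and variables do not carry over. Pictures are saved under pics/ and viewed, at most 15 in all, crops included, and the job is handed in when it is done.

Besides the shell and the picture viewer there is one more tool, called after "Request:" as name(argument=value, ...), one argument or row to a line, values as JSON. play_rows: Moves the arm, as the interface text tells. Its arguments: {"type":"object","properties":{"deltas":{"type":"array"},"newtons":{"type":"number"}},"required":["deltas"]}

```bash
mkdir -p pics; cat > h.py <<'E'
import numpy as np, cv2
from plant import robot
def cam(n,save=None):
    c=robot.read_camera(n)
    for k in ("mtx","D","eye","rotation"): c[k]=np.array(c[k],float)
    c["pixels"]=np.array(c["pixels"],np.uint8)
    if save: cv2.imwrite(f"pics/{save}.png",c["pixels"])
    return c
def ray(c,u,v):
    p=cv2.undistortPoints(np.array([[[u,v]]],float),c["mtx"],c["D"])[0,0]
    return c["rotation"]@np.array([p[0],-p[1],-1.])
def onz(c,u,v,z):
    d=ray(c,u,v); return c["eye"]+d*(z-c["eye"][2])/d[2]
def proj(c,P):
    q=(np.atleast_2d(P)-c["eye"])@c["rotation"]; q=q*[1,-1,-1]
    return cv2.projectPoints(q,np.zeros(3),np.zeros(3),c["mtx"],c["D"])[0][:,0]
E
python3 - <<'E'
from h import *
for n in("top","side"):
    c=cam(n,n+"0"); print(n,c["eye"],c["rotation"].round(3).tolist(),c["mtx"].tolist(),c["D"])
s=robot.read_state(); print(s["t"],s["tool_pos"],s["orientation"],s["opening"])
E
```

```text
top [ 0.42102759 -0.04193254  1.04812753] [0.044, -0.104, -1.544] [[467.7590653261908, 0.0, 322.14996375381384], [0.0, 467.7590653261908, 193.05132315032156], [0.0, 0.0, 1.0]] [-0.04060438  0.          0.          0.          0.        ]
side [0.10921189 0.58090563 0.8994257 ] [0.272, -0.913, -2.47] [[518.2579044474458, 0.0, 315.65783389272434], [0.0, 518.2579044474458, 204.12861833606428], [0.0, 0.0, 1.0]] [-0.10582396  0.          0.          0.          0.        ]
0.1 [ 0.16329877 -0.57682613  0.21768813] [-3.11012861e+00 -4.31638595e-01  1.28508918e-04] 0.0931198624474119
```

View pics/top0.png

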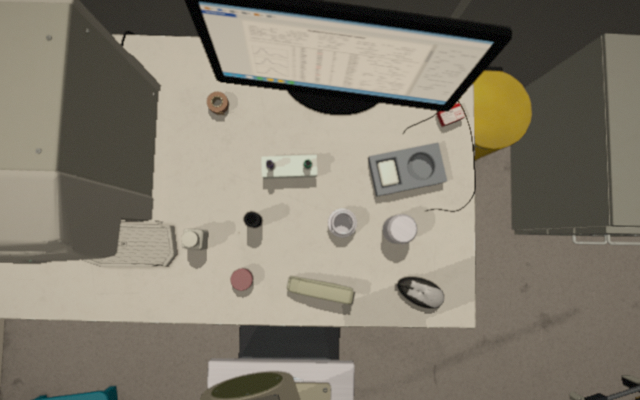

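View pics/side0.png

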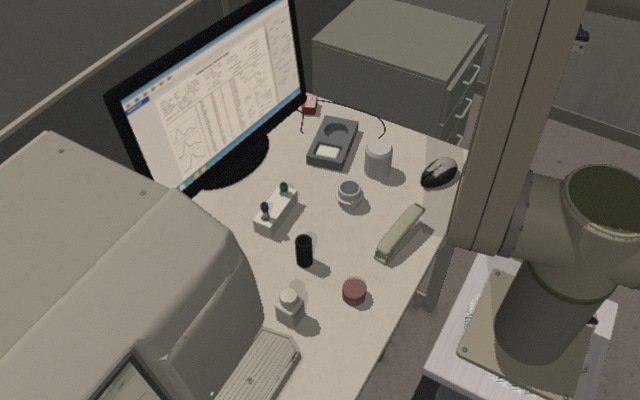

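The top view shows the pocket at (421,165), canister (342,222), sleeve (252,219), cover (400,230), green cap (307,164), purple cap (270,165) and bottle (194,240). The side view shows the same parts, with the pocket at (336,130) and the canister at (349,192).

```bash
sed -i 's/    c\["pixels"\]=np/    c["rotation"]=cv2.Rodrigues(c["rotation"])[0]\n    c["pixels"]=np/' h.py
python3 - <<'E'
from h import *
c=cam("top"); s=cam("side")
for n,(u,v),z,su in [("pocket",(421,165),.03,(336,130)),("can",(342,222),.05,(349,188)),("sleeve",(252,219),.075,(304,240)),("cover",(400,229),.08,(379,147)),("green",(307,164),.068,(284,186)),("purple",(270,165),.084,(265,207)),("bottle",(193,240),.083,(289,296))]:
    print(n,onz(c,u,v,z).round(4),onz(s,*su,z).round(4))
a=c["pixels"][140:250,230:450]; b=s["pixels"][105:275,245:405]
cv2.imwrite("pics/t1.png",cv2.resize(a,None,fx=3.6,fy=3.6,interpolation=cv2.INTER_CUBIC))
cv2.imwrite("pics/s1.png",cv2.resize(b,None,fx=3.5,fy=3.5,interpolation=cv2.INTER_CUBIC))
E
```

```text
pocket [ 0.5867 -0.2979  0.03  ] [ 0.5864 -0.2981  0.03  ]
can [ 0.4553 -0.1226  0.05  ] [ 0.4553 -0.1216  0.05  ]
sleeve [0.456  0.0662 0.075 ] [0.4563 0.067  0.075 ]
cover [ 0.4426 -0.2415  0.08  ] [ 0.4437 -0.2448  0.08  ]
green [ 0.5754 -0.0446  0.068 ] [ 0.5743 -0.0415  0.068 ]
purple [0.5686 0.0322 0.084 ] [0.5674 0.0401 0.084 ]
bottle [0.4099 0.1838 0.083 ] [0.4103 0.1939 0.083 ]
```

View pics/t1.png

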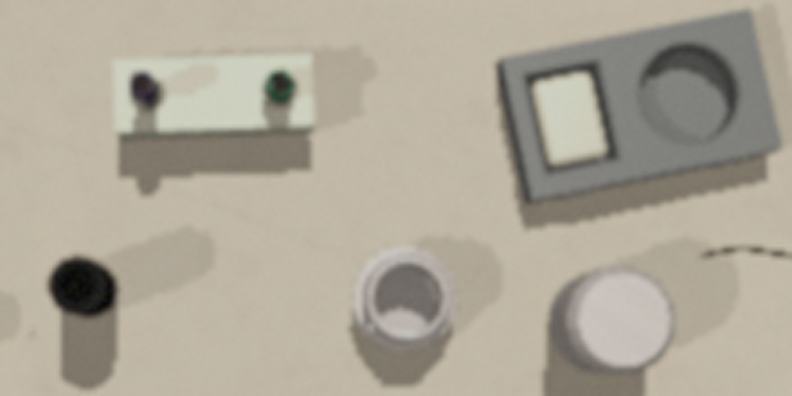

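View pics/s1.png

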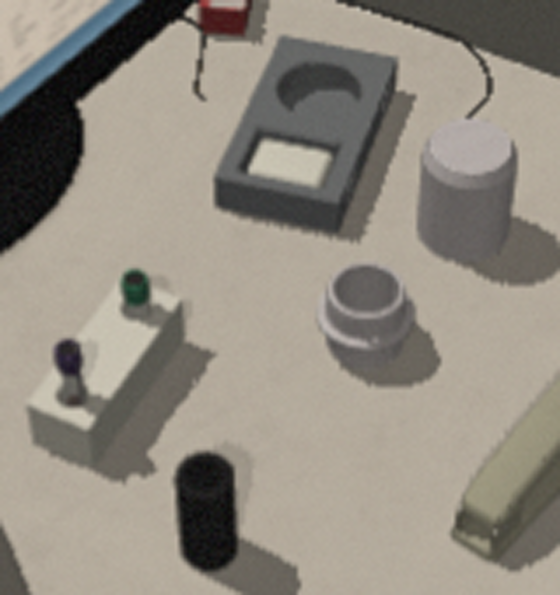

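Clean crops. In the top crop the pocket rim is centred at about (687,94) and the canister mouth at (405,300). The side crop agrees, with the pocket at (319,88) and the canister mouth at (368,290). One refinement, plus a check on how close the monitor is.

```bash
python3 - <<'E'
from h import *
c=cam("top"); s=cam("side")
T=lambda x,y:((x+.5)/3.6-.5+230,(y+.5)/3.6-.5+140)
S=lambda x,y:((x+.5)/3.5-.5+245,(y+.5)/3.5-.5+105)
for n,t,q,zt,z in [("pocket",(687,94),(319,88),.03,.03),("can",(405,300),(368,290),.05,.05),("sleeve",(80,287),(206,474),.075,.075),("cover",(620,319),(470,148),.07,.08),("green",(280,85),(136,279),.068,.068)]:
    print(n,onz(c,*T(*t),zt).round(4),onz(s,*S(*q),z).round(4))
for a,b in [((440,108),(303,103)),((218,80),(185,193)),((510,35),(290,0))]:
    d=ray(c,*a);e=ray(s,*b); k=np.linalg.lstsq(np.c_[d,-e],s["eye"]-c["eye"],rcond=None)[0]
    print("mon",c["eye"]+d*k[0],s["eye"]+e*k[1])
# masks
for cm,nm in((c,"t"),(s,"s")):
    h=cv2.cvtColor(cm["pixels"],cv2.COLOR_BGR2HSV)
    m=cv2.inRange(h,(60,90,20),(95,255,200)); n,l,st,ce=cv2.connectedComponentsWithStats(m)
    print(nm,[(ce[i].round(1).tolist(),int(st[i,4])) for i in range(1,n) if st[i,4]>15])
E
```

```text
pocket [ 0.585  -0.2967  0.03  ] [ 0.5872 -0.2986  0.03  ]
can [ 0.4532 -0.1229  0.05  ] [ 0.4545 -0.1239  0.05  ]
sleeve [0.4553 0.0665 0.075 ] [0.457  0.0676 0.075 ]
cover [ 0.4445 -0.2475  0.07  ] [ 0.4439 -0.245   0.08  ]
green [ 0.577  -0.0454  0.068 ] [ 0.5779 -0.045   0.068 ]
mon [ 0.71533361 -0.33839465  0.03961479] [ 0.71051417 -0.3409179   0.03895011]
mon [0.72644117 0.1361642  0.14414904] [0.70167275 0.12260437 0.13310943]
mon [ 0.77302178 -0.38516187  0.29825661] [ 0.76627341 -0.38880096  0.29675456]
t [([290.6, 82.5], 19), ([86.2, 395.5], 527)]
s [([283.6, 188.2], 30)]
```

Request:
play_rows(
  deltas=[0,0,0,5.3,80,0,0,0,5.3,80,0,0,0,5.2,80,18,-28,0,0,80,18,-28,0,0,80,18,-28,0,0,80,18,-28,0,0,80,18,-28,0,0,80,18,-28,0,0,80,18,-28,0,0,80],
  newtons=20,
)

```text
t: 1.13
tool_pos: [0.2899, -0.3799, 0.2187]
orientation: [3.141, -0.0, 0.0]
force: [0.6, -0.0, -0.7]
opening: 0.0798
gripper_force: 0.0
```

Request:
play_rows(
  deltas=[18,-28,0,0,80,18,-28,0,0,80,18,-28,0,0,80,18,-28,0,0,80,18,-28,0,0,80,18,-28,0,0,80,18,-28,0,0,80,18,-28,0,0,80,0,0,0,0,80,0,0,0,0,80],
)

```text
t: 1.97
tool_pos: [0.4339, -0.156, 0.2186]
orientation: [3.142, 0.006, -0.0]
force: [-0.5, -0.1, 0.1]
opening: 0.0801
gripper_force: 0.0
```

Request:
play_rows(
  deltas=[20,-32.5,0,0,80,0,0,28,0,80,0,0,28,0,80,0,0,28,0,80,0,0,28,0,80,0,0,26,0,80,0,0,20,0,80,0,0,14,0,80,0,0,8,0,80,0,0,4,0,80],
)

```text
t: 2.8
tool_pos: [0.4521, -0.1256, 0.0334]
orientation: [-3.141, 0.002, 0.003]
force: [0.0, -0.4, -0.4]
opening: 0.0798
gripper_force: 0.0
```

Request:
play_rows(
  deltas=[0,0,0,0,80,0,0,0,0,60,0,0,0,0,50,0,0,0,0,40,0,0,0,0,40,0,0,0,0,40,0,0,0,0,40,0,0,0,0,40],
)

```text
t: 3.47
tool_pos: [0.4539, -0.125, 0.0353]
orientation: [3.141, 0.0, 0.002]
force: [-0.4, -0.3, 4.6]
opening: 0.0512
gripper_force: 20.0
```

```bash
python3 - <<'E'
from h import *
c=cam("top"); s=cam("side")
cv2.imwrite("pics/g1.png",np.hstack([cv2.resize(x["pixels"][a:a+100,b:b+100],(390,390),interpolation=cv2.INTER_CUBIC) for x,a,b in((c,175,290),(s,135,300))]))
print(robot.read_state()["tool_pos"])
E
```

```text
[ 0.45390761 -0.12497324  0.03524617]
```

View pics/g1.png

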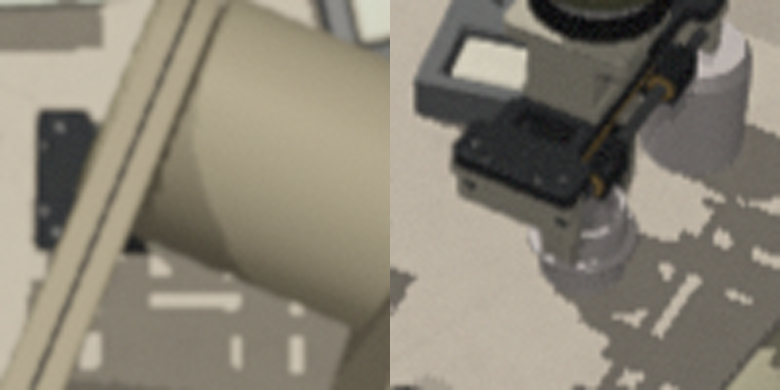

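The fingers close on the canister rim: opening 51.2 mm, 20 N, seen in the side picture at about (585,230). Now I lift it and carry it over the pocket.

Request:
play_rows(
  deltas=[0,0,-5,0,40,0,0,-15,0,40,0,0,-20,0,40,0,0,-20,0,40,0,0,-20,0,40,0,0,-20,0,40,0,0,-5,0,40,0,0,0,0,40],
  newtons=30,
)

```text
t: 4.23
tool_pos: [0.4545, -0.1252, 0.1412]
orientation: [3.14, 0.0, 0.005]
force: [-0.7, -0.5, -0.5]
opening: 0.0511
gripper_force: 30.0
```

Request:
play_rows(
  deltas=[8,10.5,0,0,40,16,21,0,0,40,18,23.5,0,0,40,18,23.5,0,0,40,18,23.5,0,0,40,18,23.5,0,0,40,16,21,0,0,40,12,15.5,0,0,40,8,10.5,0,0,40,0,0,0,0,40],
)

```text
t: 5.07
tool_pos: [0.5851, -0.2988, 0.1366]
orientation: [-3.14, 0.002, 0.004]
force: [0.6, 0.5, -2.3]
opening: 0.0515
gripper_force: 30.0
```

```bash
python3 - <<'E'
from h import *
c=cam("top"); s=cam("side")
cv2.imwrite("pics/g2.png",np.hstack([cv2.resize(x["pixels"][a:a+120,b:b+120],(390,390),interpolation=cv2.INTER_CUBIC) for x,a,b in((c,110,360),(s,50,285))]))
t=robot.read_state(); print(t["tool_pos"],t["orientation"],t["opening"],t["force"])
E
```

```text
[ 0.58427804 -0.29671991  0.13716238] [-3.13955757e+00  6.80598570e-04  4.76915601e-03] 0.05142898958417807 [-0.6519832  -0.18465944 -0.86185897]
```

View pics/g2.png

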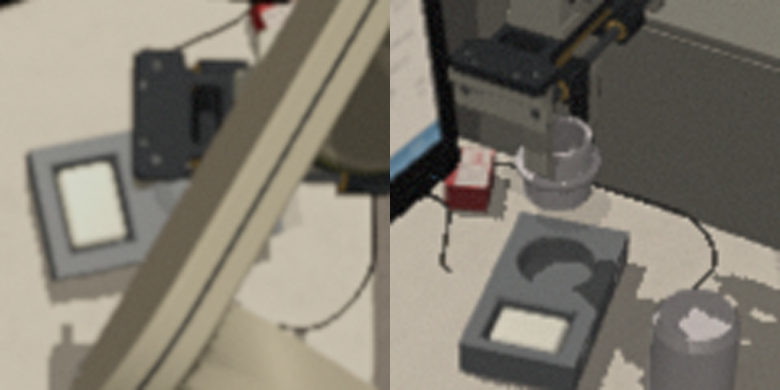

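The canister is held upright over the pocket. In the side crop, its flange spans x 516–600, centred at about (558,163), which is near pixel (336.7,100).

```bash
python3 - <<'E'
from h import *
s=cam("side"); t=robot.read_state(); p=np.array(t["tool_pos"]);print(p)
print(proj(s,[p[0],p[1],p[2]-.007]), onz(s,336.7,100.2,p[2]-.007), proj(s,[p[0]+.01,p[1],p[2]-.007]))
E
```

```text
[ 0.58430532 -0.29630717  0.1376731 ]
[[336.88582248  98.7702208 ]] [ 0.58201495 -0.29126436  0.1306731 ] [[333.23556261  97.50079699]]
```

Request:
play_rows(
  deltas=[1.5,1,10,0,40,0,0,18,0,40,0,0,18,0,40,0,0,14,0,40,0,0,10,0,40,0,0,8,0,40,0,0,6,0,40,0,0,5,0,40,0,0,3,0,40,0,0,0,0,40],
)

```text
t: 6.05
tool_pos: [0.5869, -0.2983, 0.0473]
orientation: [-3.142, 0.0, 0.0]
force: [0.0, 0.3, -1.2]
opening: 0.0514
gripper_force: 30.0
```

Request:
play_rows(
  deltas=[0,0,1,0,40,0,0,0,0,40,0,0,0,0,40],
)

```text
t: 6.3
tool_pos: [0.5873, -0.2985, 0.0472]
orientation: [3.141, 0.0, 0.001]
force: [0.3, 0.5, -1.2]
opening: 0.0513
gripper_force: 30.0
```

Request:
play_rows(
  deltas=[0,0,1.5,0,40,0,0,1.5,0,40,0,0,1,0,40,0,0,0,0,40,0,0,0,0,40],
)

```text
t: 6.72
tool_pos: [0.5871, -0.2985, 0.0433]
orientation: [3.141, 0.0, 0.001]
force: [-3.3, 1.6, 4.3]
opening: 0.051
gripper_force: 30.0
```

Request:
play_rows(
  deltas=[0,0,0,0,56,0,0,0,0,62,0,0,0,0,76,0,0,-10,0,76,0,0,-25,0,76,0,0,-35,0,76,0,0,-35,0,76,0,0,-35,0,76,0,-25,0,0,76,0,-35,0,0,76],
)

```text
t: 7.55
tool_pos: [0.5886, -0.2413, 0.1876]
orientation: [3.137, -0.006, 0.011]
force: [0.3, 1.0, -0.7]
opening: 0.0759
gripper_force: 0.0
```

Request:
play_rows(
  deltas=[-12,-35,0,0,76,-15,-35,0,0,76,-15,-35,0,0,76,-15,-35,0,0,76,-15,-35,0,0,76,-15,-35,0,0,76,-15,-35,0,0,76,-15,-35,0,0,70,-14,-25,0,0,60,0,0,0,0,60],
)

```text
t: 8.38
tool_pos: [0.4539, 0.0707, 0.1834]
orientation: [-3.14, -0.006, -0.0]
force: [-1.4, -0.6, -0.3]
opening: 0.0621
gripper_force: 0.0
```

```bash
python3 - <<'E'
from h import *
c=cam("top"); s=cam("side")
cv2.imwrite("pics/g3.png",np.hstack([cv2.resize(x["pixels"][a:a+90,b:b+90],(396,396),interpolation=cv2.INTER_CUBIC) for x,a,b in((c,120,375),(s,80,300))]))
t=robot.read_state(); print(t["tool_pos"],t["orientation"],t["opening"],t["force"])
E
```

```text
[0.45584439 0.0675438  0.18349196] [3.14143629e+00 4.11277907e-03 2.41988058e-03] 0.060842853614176594 [ 0.37915265 -0.44413906  0.61939419]
```

View pics/g3.png

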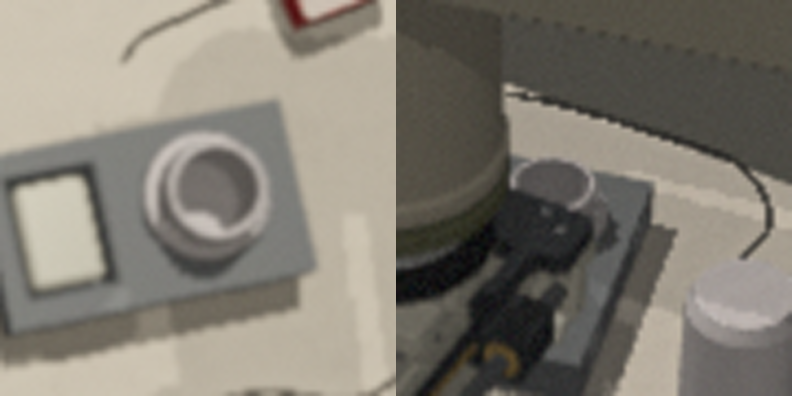

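The canister sits upright in the pocket. Its mouth centre is at (213,191) in the crop, about pixel (422.9,162.9). Next I grasp the sleeve.

```bash
python3 - <<'E'
from h import *
c=cam("top"); print(onz(c,422.9,162.9,.058), robot.read_state()["tool_pos"])
E
```

```text
[ 0.5868425  -0.29500189  0.058     ] [0.45622182 0.06670783 0.18338807]
```

Request:
play_rows(
  deltas=[0,0,15,0,60,0,0,25,0,60,0,0,25,0,60,0,0,25,0,60,0,0,20,0,60,0,0,12,0,60,0,0,7,0,60,0,0,3,0,60,0,0,0,0,60,0,0,0,0,45],
  newtons=25,
)

```text
t: 9.37
tool_pos: [0.4568, 0.0663, 0.0516]
orientation: [3.142, -0.001, 0.002]
force: [-0.1, -0.4, 1.5]
opening: 0.0569
gripper_force: 0.0
```

Request:
play_rows(
  deltas=[0,0,0,0,38,0,0,0,0,30,0,0,0,0,25,0,0,0,0,25,0,0,0,0,25],
)

```text
t: 9.78
tool_pos: [0.4564, 0.0667, 0.0512]
orientation: [3.141, 0.0, 0.002]
force: [0.1, -0.5, 3.6]
opening: 0.0336
gripper_force: 24.8
```

Request:
play_rows(
  deltas=[0,0,-5,0,25,0,0,-15,0,25,0,0,-25,0,25,0,0,-25,0,25,0,0,-20,0,25,0,0,-10,0,25,0,15,0,0,25,0,25,0,0,25,5,30,0,0,25,10,30,0,0,25],
)

```text
t: 10.62
tool_pos: [0.47, -0.0338, 0.1502]
orientation: [-3.141, -0.003, 0.002]
force: [-0.1, -0.2, -0.6]
opening: 0.034
gripper_force: 24.8
```

Request:
play_rows(
  deltas=[14,32,0,0,25,14,32,0,0,25,14,32,0,0,25,14,32,0,0,25,14,32,0,0,25,14,32,0,0,25,14,32,0,0,25,10,25,0,0,25,7,15,0,0,25,0,0,0,0,25],
)

```text
t: 11.45
tool_pos: [0.5859, -0.3004, 0.1493]
orientation: [3.141, -0.004, -0.002]
force: [-0.5, -0.3, -0.5]
opening: 0.0334
gripper_force: 24.8
```

Request:
play_rows(
  deltas=[0,0,8,0,25,0,0,8,0,25,0,0,4,0,25,0,0,0,0,25,0,0,0,0,25],
)

```text
t: 11.87
tool_pos: [0.5854, -0.2961, 0.1298]
orientation: [-3.141, -0.002, 0.002]
force: [0.1, -0.2, -1.2]
opening: 0.0338
gripper_force: 24.8
```

```bash
python3 - <<'E'
from h import *
c=cam("top"); s=cam("side")
cv2.imwrite("pics/g4.png",np.hstack([cv2.resize(x["pixels"][a:a+90,b:b+90],(396,396),interpolation=cv2.INTER_CUBIC) for x,a,b in((c,120,375),(s,60,300))]))
t=robot.read_state(); print(t["tool_pos"],t["orientation"],t["opening"],t["force"])
p=np.array(t["tool_pos"]); z=p[2]-.0512; print("bottom",z,proj(s,[[p[0],p[1],z],[p[0],p[1],.058],[.587,-.2975,.058]]))
E
```

```text
[ 0.58604359 -0.29678586  0.13103553] [3.14140470e+00 1.12844039e-03 6.52167673e-04] 0.03327532260705209 [-0.0792019  -0.36131403 -0.38171578]
bottom 0.07983553179621344 [[336.09374072 114.9992931 ]
 [335.98805019 121.82570922]
 [335.79220257 121.54139423]]
```

View pics/g4.png

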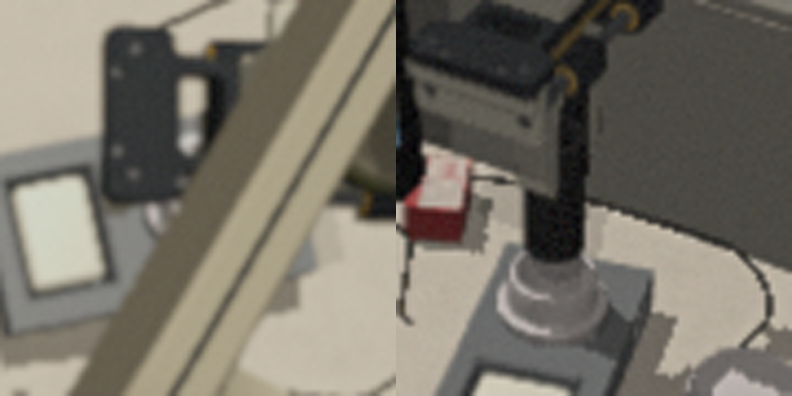

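The sleeve is lined up with the canister: in the side crop the sleeve spans x 524–582 and the canister mouth 511–593, both centred near 552. The height and depth match the projection, so I lower it.

Request:
play_rows(
  deltas=[0,0.5,8,0,25,0,0,8,0,25,0,0,5,0,25,0,0,5,0,25,0,0,5,0,25,0,0,0,0,25,0,0,0,0,25],
)

```text
t: 12.55
tool_pos: [0.5856, -0.2976, 0.099]
orientation: [-3.141, 0.0, 0.001]
force: [-0.4, -0.3, -0.8]
opening: 0.0336
gripper_force: 24.8
```

Request:
play_rows(
  deltas=[0,0,5,0,25,0,0,6,0,25,0,0,6,0,25,0,0,6,0,25,0,0,4,0,25,0,0,3,0,25,0,0,2,0,25,0,0,0,0,25,0,0,0,0,25],
)

```text
t: 13.3
tool_pos: [0.5859, -0.2978, 0.0677]
orientation: [3.142, 0.0, 0.0]
force: [0.3, -0.7, -0.2]
opening: 0.0338
gripper_force: 24.8
```

Request:
play_rows(
  deltas=[0,0,2,0,25,0,0,1.5,0,25,0,0,1,0,25,0,0,0.5,0,25,0,0,0,0,25,0,0,0,0,25],
)

```text
t: 13.8
tool_pos: [0.5862, -0.2979, 0.0633]
orientation: [3.141, 0.0, 0.001]
force: [-1.6, 0.2, 4.8]
opening: 0.0339
gripper_force: 24.8
```

Request:
play_rows(
  deltas=[0,0,0,0,38,0,0,0,0,44,0,0,0,0,54,0,0,-10,0,60,0,0,-25,0,60,0,0,-30,0,60,0,0,-30,0,60,0,0,-15,0,60,0,-20,0,0,45,0,-30,0,0,40],
)

```text
t: 14.63
tool_pos: [0.5867, -0.2503, 0.1757]
orientation: [3.139, -0.005, 0.006]
force: [-0.6, 1.4, -0.9]
opening: 0.0511
gripper_force: 0.0
```

Request:
play_rows(
  deltas=[-2,-30,0,0,40,-2,-30,0,0,40,-2,-30,0,0,40,-2,-30,0,0,40,-2,-30,0,0,40,0,-28,0,0,40,0,-15,0,0,40,0,-10,0,0,40,0,0,0,0,40,0,0,0,0,40],
)

```text
t: 15.47
tool_pos: [0.5761, -0.045, 0.173]
orientation: [3.141, 0.001, 0.001]
force: [0.5, -0.2, 0.3]
opening: 0.0398
gripper_force: 0.0
```

```bash
python3 - <<'E'
from h import *
c=cam("top"); s=cam("side")
cv2.imwrite("pics/g5.png",np.hstack([cv2.resize(x["pixels"][a:a+90,b:b+90],(396,396),interpolation=cv2.INTER_CUBIC) for x,a,b in((c,110,375),(s,130,240))]))
t=robot.read_state(); print(t["tool_pos"],t["orientation"],t["opening"],t["force"])
p=np.array(t["tool_pos"]); print(proj(s,[[p[0],p[1],.068],[.5765,-.045,.068]]))
E
```

```text
[ 0.57596988 -0.04595815  0.17275805] [ 3.14111283e+00 -1.32502660e-03  9.15562258e-05] 0.040076876410092374 [-0.2457667  -0.08039723  0.26099956]
[[284.47697386 184.41736858]
 [284.03786194 184.60714876]]
```

View pics/g5.png

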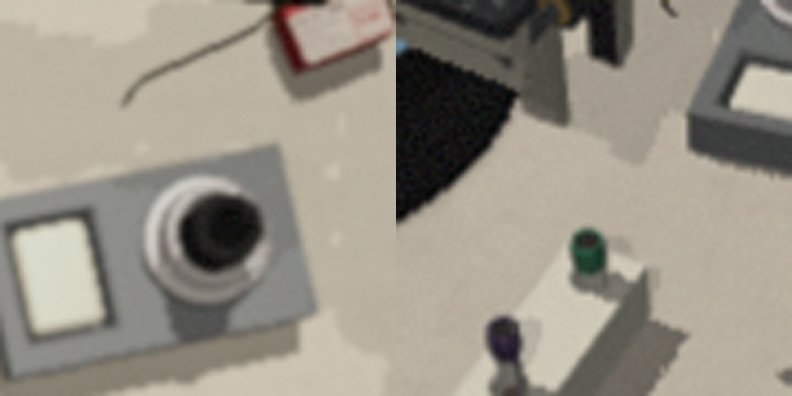

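The sleeve stands in the canister: its top disc is at (222,230) in the top crop, inside the rim. The green cap top is at (588,238) in the side crop, about 1 mm from the prediction. I descend on the tube.

Request:
play_rows(
  deltas=[0.5,-0.5,15,0,40,0,0,25,0,40,0,0,25,0,40,0,0,20,0,40,0,0,15,0,40,0,0,10,0,40,0,0,6,0,40,0,0,3,0,40,0,0,2,0,40,0,0,0,0,40],
  newtons=10,
)

```text
t: 16.4
tool_pos: [0.5769, -0.0446, 0.0522]
orientation: [3.141, -0.0, 0.001]
force: [-0.5, 0.3, 1.1]
opening: 0.04
gripper_force: 0.0
```

Request:
play_rows(
  deltas=[0,0,0,0,30,0,0,0,0,22,0,0,0,0,15,0,0,0,0,10,0,0,0,0,10,0,0,0,0,10,0,0,0,0,10],
)

```text
t: 16.98
tool_pos: [0.5767, -0.0443, 0.0521]
orientation: [3.142, 0.0, 0.001]
force: [-1.3, -0.1, 2.5]
opening: 0.0174
gripper_force: 10.0
```

```bash
python3 - <<'E'
from h import *
c=cam("top"); print(onz(c,425.1,161.9,.087))
E
```

```text
[ 0.58425395 -0.29226888  0.087     ]
```

Request:
play_rows(
  deltas=[0,0,-5,0,10,0,0,-15,0,10,0,0,-20,0,10,0,0,-20,0,10,0,0,-20,0,10,0,0,-15,0,10,0,0,-5,0,10,0,10,0,0,10,0,20,0,0,10,0,25,0,0,10],
)

```text
t: 17.87
tool_pos: [0.5756, -0.0991, 0.1501]
orientation: [-3.141, -0.003, 0.003]
force: [0.7, 0.9, 0.0]
opening: 0.0175
gripper_force: 10.0
```

Request:
play_rows(
  deltas=[1.5,28,0,0,10,1.5,28,0,0,10,1.5,28,0,0,10,1.5,28,0,0,10,1.5,28,0,0,10,1,25,0,0,10,1,20,0,0,10,0,13,0,0,10,0,0,0,0,10,0,0,0,0,10],
)

```text
t: 18.7
tool_pos: [0.5851, -0.2973, 0.1503]
orientation: [-3.14, 0.002, 0.003]
force: [0.7, 0.2, 0.6]
opening: 0.0175
gripper_force: 10.0
```

```bash
python3 - <<'E'
from h import *
s=cam("side")
cv2.imwrite("pics/g6.png",cv2.resize(s["pixels"][75:145,300:370],(595,595),interpolation=cv2.INTER_CUBIC))
t=robot.read_state(); print(t["tool_pos"],t["orientation"],t["opening"],t["force"])
p=np.array(t["tool_pos"]); print(proj(s,[[p[0],p[1],p[2]-.044],[.5862,-.2979,.087],[.5962,-.2979,.087],[.5862,-.2879,.087]]))
E
```

```text
[ 0.58543588 -0.29651131  0.15063398] [-3.14029209e+00  1.70479434e-04  1.98832532e-03] 0.01730456431578246 [-0.26255723  0.12509712 -0.78153291]
[[336.39013459 106.52913334]
 [336.29378875 112.4515358 ]
 [332.74077976 111.17639272]
 [334.3046483  114.71687703]]
```

View pics/g6.png

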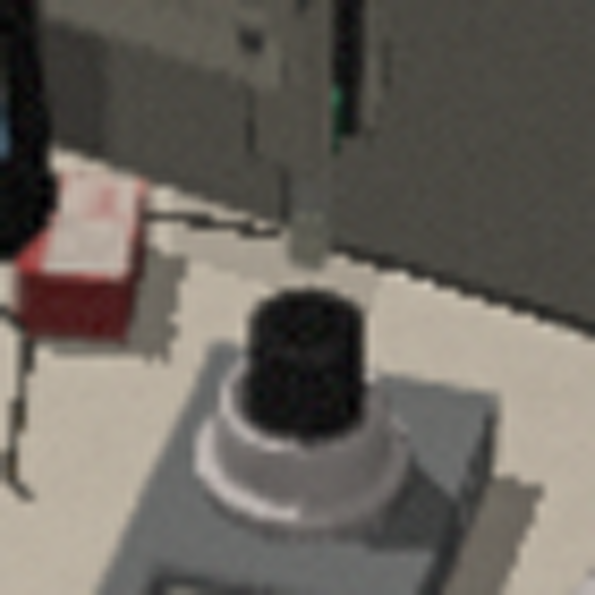

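The tube's bottom is at (307,258) and the sleeve top at (306,322) in the crop, so they line up. I lower the tube into the hole.

Request:
play_rows(
  deltas=[0.5,1,6,0,10,0,0,6,0,10,0,0,5,0,10,0,0,5,0,10,0,0,5,0,10,0,0,0,0,10,0,0,0,0,10],
)

```text
t: 19.33
tool_pos: [0.5861, -0.298, 0.124]
orientation: [-3.141, -0.0, 0.001]
force: [-0.2, 0.3, -0.3]
opening: 0.0172
gripper_force: 10.0
```

Request:
play_rows(
  deltas=[0,0,5,0,10,0,0,6,0,10,0,0,6,0,10,0,0,6,0,10,0,0,4,0,10,0,0,2,0,10,0,0,0,0,10,0,0,0,0,10],
)

```text
t: 20.0
tool_pos: [0.5864, -0.2983, 0.0955]
orientation: [-3.141, 0.0, 0.0]
force: [-0.4, -0.4, 1.1]
opening: 0.0172
gripper_force: 10.0
```

Request:
play_rows(
  deltas=[0,0,1.5,0,10,0,0,1.5,0,10,0,0,1,0,10,0,0,0,0,10,0,0,0,0,10],
)

```text
t: 20.42
tool_pos: [0.5864, -0.2983, 0.0916]
orientation: [-3.142, -0.0, 0.0]
force: [-0.2, 0.6, 0.2]
opening: 0.0175
gripper_force: 10.0
```

Request:
play_rows(
  deltas=[0,0,0.5,0,10,0,0,0,0,10,0,0,0,0,22,0,0,0,0,30,0,0,0,0,40,0,0,-10,0,45,0,0,-25,0,60,0,0,-30,0,85,0,0,-25,0,85,0,0,-10,0,85],
)

```text
t: 21.25
tool_pos: [0.5883, -0.2994, 0.1971]
orientation: [3.138, 0.0, 0.009]
force: [-0.4, -0.7, 1.0]
opening: 0.0638
gripper_force: 0.0
```

Request:
play_rows(
  deltas=[-10,-4,0,0,85,-20,-7,0,0,85,-25,-9,0,0,85,-25,-9,0,0,85,-25,-9,0,0,85,-20,-8,0,0,85,-12,-4,0,0,85,-5,-2,0,0,85,0,0,0,0,85,0,0,0,0,85],
)

```text
t: 22.08
tool_pos: [0.4448, -0.2465, 0.1913]
orientation: [3.141, -0.0, 0.001]
force: [0.9, 0.5, 0.8]
opening: 0.085
gripper_force: 0.0
```

```bash
python3 - <<'E'
from h import *
c=cam("top"); s=cam("side")
cv2.imwrite("pics/g7.png",np.hstack([cv2.resize(x["pixels"][a:a+90,b:b+90],(396,396),interpolation=cv2.INTER_CUBIC) for x,a,b in((c,110,375),(s,90,315))]))
t=robot.read_state(); print(t["tool_pos"],t["orientation"],t["opening"],t["force"])
p=np.array(t["tool_pos"]); print(proj(s,[[p[0],p[1],.08],[.444,-.246,.08],[.587,-.298,.107]]))
E
```

```text
[ 0.44508088 -0.24660106  0.19117709] [3.14143471e+00 2.03006068e-04 5.34957822e-04] 0.08484274903757956 [-0.25142855 -0.15180886 -0.12818261]
[[378.78602111 146.34255764]
 [379.09309611 146.65477857]
 [336.12636617 105.8750161 ]]
```

View pics/g7.png

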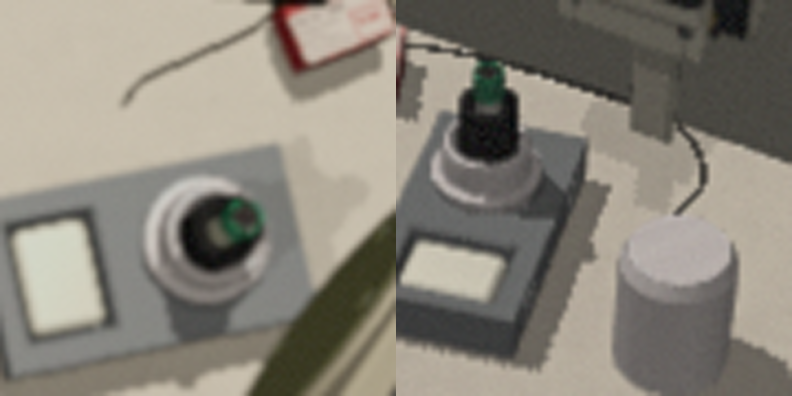

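The tube stands upright in the sleeve: the green cap is at (243,218) in the top crop and (489,82) in the side crop. The cover spans x 613–738 in the side crop, right under the fingers.

Request:
play_rows(
  deltas=[0,0,15,0,85,0,0,25,0,85,0,0,28,0,85,0,0,28,0,85,0,0,25,0,85,0,0,16,0,85,0,0,10,0,85,0,0,6,0,85,0,0,3,0,85,0,0,0,0,85],
  newtons=25,
)

```text
t: 23.02
tool_pos: [0.4448, -0.2465, 0.0352]
orientation: [3.142, 0.0, 0.0]
force: [0.1, 0.5, -0.2]
opening: 0.0849
gripper_force: 0.0
```

Request:
play_rows(
  deltas=[0,0,0,0,76,0,0,0,0,68,0,0,0,0,60,0,0,0,0,55,0,0,0,0,55,0,0,0,0,55],
)

```text
t: 23.52
tool_pos: [0.445, -0.2469, 0.0361]
orientation: [3.14, 0.0, 0.002]
force: [-0.7, -0.4, 5.6]
opening: 0.0632
gripper_force: 25.0
```

Request:
play_rows(
  deltas=[0,0,-5,0,55,0,0,-15,0,55,0,0,-25,0,55,0,0,-28,0,55,0,0,-25,0,55,0,0,-20,0,55,0,0,-10,0,55,0,0,-4,0,55,0,0,0,0,55,0,0,0,0,55],
)

```text
t: 24.35
tool_pos: [0.4437, -0.2458, 0.1657]
orientation: [-3.14, -0.0, 0.003]
force: [-0.0, -0.0, -0.7]
opening: 0.0636
gripper_force: 25.0
```

```bash
python3 - <<'E'
from h import *
s=cam("side")
cv2.imwrite("pics/g8.png",cv2.resize(s["pixels"][50:160,310:420],(594,594),interpolation=cv2.INTER_CUBIC))
t=robot.read_state(); print(t["tool_pos"],t["orientation"],t["opening"],t["force"])
p=np.array(t["tool_pos"]); print(proj(s,[[p[0],p[1],p[2]+.045],[p[0],p[1],p[2]-.035]]))
E
```

```text
[ 0.44351496 -0.2456799   0.16525516] [-3.13988994e+00 -3.21088541e-05  3.70730517e-03] 0.06324834454564804 [ 0.52864772 -0.63234658 -2.24786262]
[[383.69214766 101.82243554]
 [380.8720015  130.31254915]]
```

View pics/g8.png

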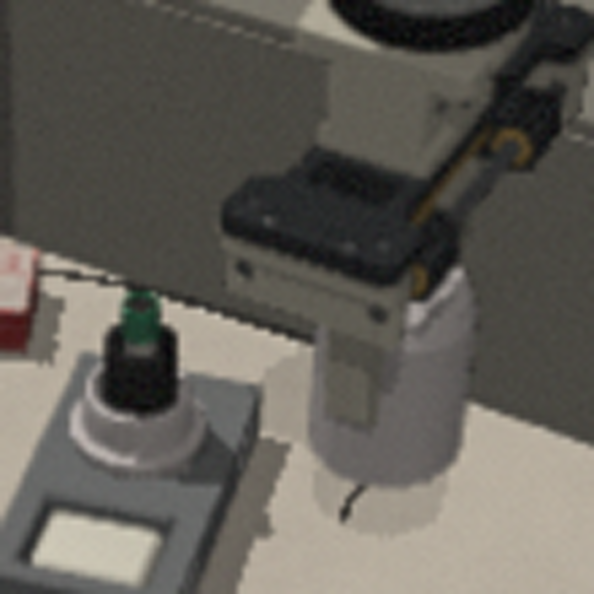

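The cover is held level in the gripper, spanning x 308–464 at its lower edge. The tube stack is undisturbed at (142,340). I carry it over.

Request:
play_rows(
  deltas=[8,3,0,0,55,18,6.5,0,0,55,24,9,0,0,55,24,9,0,0,55,24,9,0,0,55,20,7,0,0,55,14,5,0,0,55,8,3,0,0,55,2,0.5,0,0,55,0,0,0,0,55],
)

```text
t: 25.23
tool_pos: [0.5864, -0.298, 0.1653]
orientation: [-3.14, -0.0, 0.003]
force: [-0.5, -0.3, -1.0]
opening: 0.0635
gripper_force: 25.0
```

Request:
play_rows(
  deltas=[0,0,0,0,55,0,0,4,0,55,0,0,4,0,55,0,0,0,0,55,0,0,0,0,55],
)

```text
t: 25.65
tool_pos: [0.5858, -0.2981, 0.1586]
orientation: [-3.141, 0.0, 0.001]
force: [-0.3, -0.6, -0.9]
opening: 0.0636
gripper_force: 25.0
```

```bash
python3 - <<'E'
from h import *
s=cam("side")
cv2.imwrite("pics/g9.png",cv2.resize(s["pixels"][60:150,290:380],(594,594),interpolation=cv2.INTER_CUBIC))
t=robot.read_state(); print(t["tool_pos"],t["orientation"],t["opening"],t["force"])
p=np.array(t["tool_pos"]); print(proj(s,[[p[0],p[1],p[2]+.045],[p[0],p[1],p[2]-.035],[.587,-.298,.035]]))
E
```

```text
[ 0.58605471 -0.29822212  0.15902131] [-3.14148749e+00  1.26644101e-04  4.40451611e-04] 0.063710508218292 [ 0.01557231 -0.47614267 -1.42722744]
[[337.03071291  72.47361502]
 [336.59970668 100.33861402]
 [335.78174377 128.44122243]]
```

View pics/g9.png

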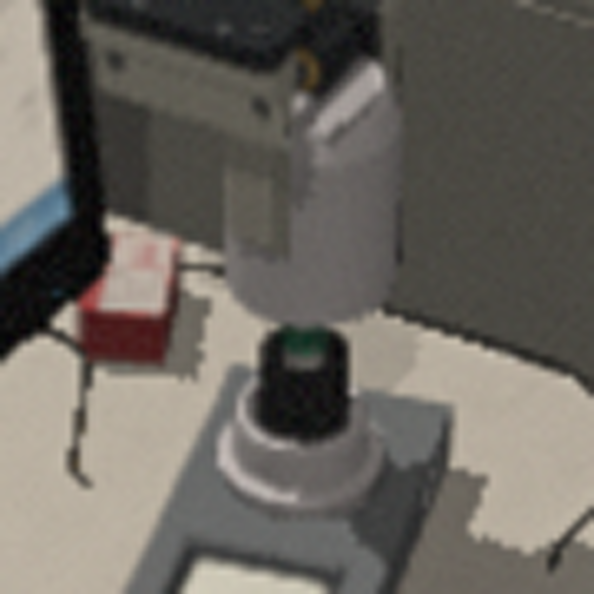

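The cover hangs over the stack. In the crop its sides are at x 226 and about 394, while the flange sides are at 217 and 383, so it looks 1–2 mm off. I'll measure the edges numerically.

```bash
python3 - <<'E'
from h import *
s=cam("side"); g=np.mean([cam("side")["pixels"].astype(float).mean(2) for _ in range(4)],0)
def edge(v,a,b):
    d=np.abs(np.diff(g[v,a:b])); i=d.argmax(); w=d[max(0,i-1):i+2]; k=np.arange(max(0,i-1),i+2)[:len(w)]
    return a+.5+(w*k).sum()/w.sum()
for v in (98,100,101,102,103): print("cover",v,edge(v,319,329),edge(v,344,354))
for v in (126,127,128,129,130): print("flange",v,edge(v,318,328),edge(v,343,353))
for v in (113,115,117,119): print("sleeve",v,edge(v,324,333),edge(v,339,348))
t=robot.read_state(); p=np.array(t["tool_pos"]);print(p)
# predicted silhouettes of rings
a=np.linspace(0,6.283,200); R=lambda x,y,z,r:proj(s,np.c_[x+r*np.cos(a),y+r*np.sin(a),0*a+z])
for n,q in (("cov",R(p[0],p[1],p[2]-.035,.032)),("fl",R(.587,-.298,.038,.032)),("slv",R(.587,-.298,.087,.0175))): print(n,q.min(0),q.max(0))
E
```

```text
cover 98 319.7704918032787 349.30434782608694
cover 100 323.6212765957447 349.2683615819209
cover 101 321.6546489563567 349.0780346820809
cover 102 323.4002320185615 348.437106918239
cover 103 324.31692573402415 348.3266129032258
flange 126 322.6296076099881 345.46256684491976
flange 127 322.4387283236994 345.40551181102364
flange 128 322.5 347.98201438848923
flange 129 322.47446808510637 347.84769687964337
flange 130 322.61123110151186 347.36503067484665
sleeve 113 328.8627159023228 342.2601226993865
sleeve 115 328.75900189513584 342.25030525030525
sleeve 117 328.7099805573558 342.23093614383134
sleeve 119 328.23333333333335 342.37543252595157
[ 0.58646597 -0.29840419  0.15942309]
cov [323.17109879  92.00876077] [349.81997227 108.51131304]
fl [323.11928161 119.35059755] [348.48397628 136.00280035]
slv [328.89985635 107.83591512] [343.16112822 116.90419859]
```

Request:
play_rows(
  deltas=[1.3,0,8,0,55,0,0,12,0,55,0,0,12,0,55,0,0,12,0,55,0,0,8,0,55,0,0,5,0,55,0,0,3,0,55,0,0,0,0,55,0,0,0,0,55],
)

```text
t: 26.7
tool_pos: [0.5879, -0.2984, 0.0994]
orientation: [3.141, -0.0, 0.0]
force: [-0.2, 0.3, -0.7]
opening: 0.0635
gripper_force: 25.0
```

Request:
play_rows(
  deltas=[0,0,2,0,55,0,0,2,0,55,0,0,2,0,55,0,0,2,0,55,0,0,2,0,55,0,0,0,0,55,0,0,0,0,55],
)

```text
t: 27.28
tool_pos: [0.5875, -0.2982, 0.0889]
orientation: [-3.141, -0.0, 0.001]
force: [0.4, 0.1, -1.1]
opening: 0.0634
gripper_force: 25.0
```

Cover edge is below the rim (.058) with no contact force. I continue down.

Request:
play_rows(
  deltas=[0,0,2,0,55,0,0,2,0,55,0,0,2,0,55,0,0,2,0,55,0,0,2,0,55,0,0,1,0,55,0,0,0,0,55,0,0,0,0,55],
)

```text
t: 27.95
tool_pos: [0.5877, -0.2983, 0.078]
orientation: [-3.141, -0.0, 0.0]
force: [0.2, 0.0, -1.3]
opening: 0.0637
gripper_force: 25.0
```

Request:
play_rows(
  deltas=[0,0,1.5,0,55,0,0,1.5,0,55,0,0,1,0,55,0,0,0.5,0,55,0,0,0,0,55,0,0,0,0,55],
)

```text
t: 28.45
tool_pos: [0.5879, -0.2984, 0.0742]
orientation: [3.141, 0.0, 0.001]
force: [-2.5, 1.8, 4.9]
opening: 0.0636
gripper_force: 25.0
```

Request:
play_rows(
  deltas=[0,0,0,0,67,0,0,0,0,74,0,0,0,0,88,0,0,0,0,88,0,0,-10,0,88,0,0,-25,0,88,0,0,-30,0,88,0,0,-30,0,88,0,0,-25,0,88,0,-20,0,0,88],
)

```text
t: 29.28
tool_pos: [0.5902, -0.2826, 0.2022]
orientation: [3.135, -0.004, 0.015]
force: [2.1, -0.2, 0.5]
opening: 0.088
gripper_force: 0.0
```

Request:
play_rows(
  deltas=[-10,-30,0,0,88,-20,-35,0,0,88,-20,-35,0,0,88,-20,-35,0,0,88,-20,-35,0,0,88,-20,-25,0,0,88,-10,-15,0,0,88,0,0,0,0,88,0,0,0,0,88,0,0,0,0,88],
)

```text
t: 30.12
tool_pos: [0.4684, -0.0689, 0.1945]
orientation: [3.141, 0.0, 0.002]
force: [0.8, -0.6, 0.9]
opening: 0.0882
gripper_force: 0.0
```

```bash
python3 - <<'E'
from h import *
c=cam("top"); s=cam("side")
cv2.imwrite("pics/g10.png",np.hstack([cv2.resize(x["pixels"][a:a+90,b:b+90],(396,396),interpolation=cv2.INTER_CUBIC) for x,a,b in((c,110,375),(s,60,290))]))
t=robot.read_state(); print(t["tool_pos"],t["force"],t["gripper_force"])
E
```

```text
[ 0.46828347 -0.06923027  0.19392086] [ 0.45588337  0.37142999 -0.45384833] 0.0
```

View pics/g10.png

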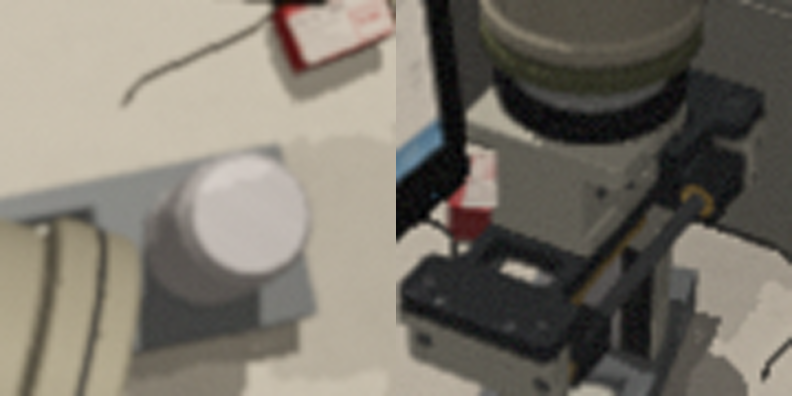

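The top crop shows the cover round and upright on the carrier at (250,215). The arm blocks the side view, so I move aside to confirm.

Request:
play_rows(
  deltas=[-5,25,0,0,88,-5,30,0,0,88,-5,30,0,0,88,-5,30,0,0,88,-5,30,0,0,88,0,20,0,0,88,0,10,0,0,88,0,0,0,0,88,0,0,0,0,88],
)

```text
t: 30.97
tool_pos: [0.4426, -0.2434, 0.1933]
orientation: [-3.141, 0.002, 0.001]
force: [1.1, 0.9, -0.8]
opening: 0.088
gripper_force: 0.0
```

```bash
python3 - <<'E'
from h import *
s=cam("side")
cv2.imwrite("pics/g11.png",cv2.resize(s["pixels"][60:150,290:380],(594,594),interpolation=cv2.INTER_CUBIC))
a=np.linspace(0,6.283,200)
for n,z,r in(("top",.118,.027),("low",.038,.032)):
    q=proj(s,np.c_[.587+r*np.cos(a),-.298+r*np.sin(a),0*a+z]); print(n,((q.min(0)-[290,60]+.5)*6.6).round(),((q.max(0)-[290,60]+.5)*6.6).round())
E
```

```text
top [234. 237.] [382. 329.]
low [222. 395.] [389. 505.]
```

View pics/g11.png

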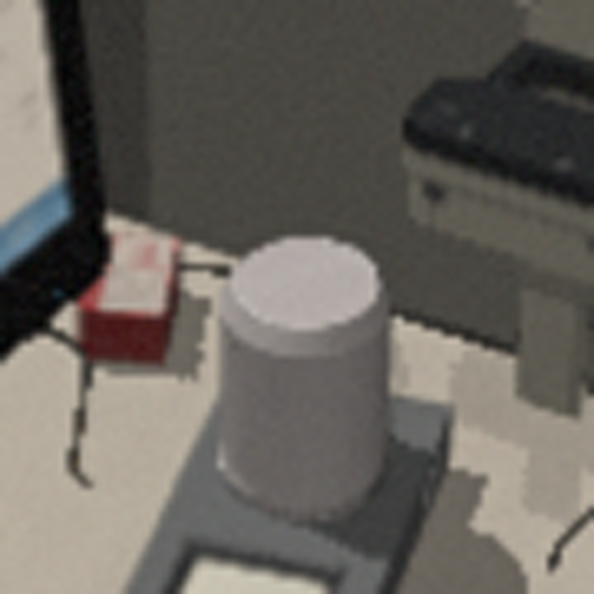

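The cover's top ellipse spans x 231–380 and y 236–328, against a prediction of 234–382 and 237–329. It is seated level at the right height.

```bash
python3 -c "
from plant import robot
print(robot.close_job())"
```

```text
the job is handed in; nothing more can be done
None
```

The job is handed in: canister, sleeve and short tube are packed in the carrier pocket with the cover on the flange, which the last pictures show level and at the right height; the arm did not touch the long tube or the bottle, and no verdict was returned.

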